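# Find the microscope eyepiece of the right size with a go / no-go slot gauge

## Robot

A 6-joint arm with a two-finger parallel gripper is mounted at the origin on the work surface. World frame = base frame: x ahead of the robot, y to its left, z up, the work surface at z = 0. Lengths are in m, angles in rad, forces in N, time in s.
With the tool pointing down it reaches from about 0.275 to 0.85 m from the base axis. Payload 19 kg.
Tool frame: the origin (TCP) lies on the centre line of the jaws, within the pads' length; the fingertips stand 19 mm ahead of it and the grasp point (between the pads) is the TCP; z points along the fingers, y is the line along which they close (so a half turn about z gives the same grasp; the last joint's range is limited). The gripper opens to 85 mm and grips with 20 to 120 N. Pads are 22 mm wide; open, the fingers measure 114 mm over their backs; the gripper's body (76 mm by 85 mm) begins 54 mm behind the grasp point. The pads swing forward as they close: fully open they stand 13 mm farther back than shut.
Start: joints at [-1.313, 0.15, 1.437, -0, 1.554, -0.134], TCP at [0.22, -0.531, 0.25] pointing down, gripper open.
Joint ranges: [-2.8, 2.8], [-0.68, 2.1], [0.12, 2.68], [-1.39, 4.53], [0.16, 2.79], [-2.81, 2.81]. Speed limits (rad/s): [1.89, 1.89, 2.22, 3.01, 3.01, 3.01].

## Interface

Orientations are given as a unit quaternion [x, y, z, w].
In Python, from rig import observe, capture, sign_off gives the robot as it stands.
- The arm moves only by the tool step_arm, never from a script. Its argument "targets" is text: rows parted by semicolons, each of 5 numbers parted by spaces: the closure, from 0 (fully open) to 1 (shut), then the shift along the tool's x, y, z in cm, then the turn about the tool's z in degrees. A call has 1 to 12 rows; each row is the pose to reach, as a shift and turn from the pose commanded when the call began, along the tool's axes at that moment; what a row does not reach only later rows make up. A row lasts 1/10 s, in which the tool goes at most 50 mm and 8.59 degrees, less where a joint would pass 70% of its speed; a pose out of reach is approached as far as the arm can. A call with a gripper value outside its range is refused whole. The fingers move at their own pace and stop on an object; the grip force is fixed at half the most. Time passes only in rows, so rows that repeat a pose let the fingers close. It gives the time, the measured TCP pose, the force, the opening and the grip force at its end, in the units of the state.
- observe(): the state, without advancing time (a new reading comes with each control period).
- capture(name): name is "scene" or "top"; returns a dict with "img" (400x640x3 uint8, red, green, blue), "fovy" (degrees; the focal length in pixels is half the picture's height over the tangent of half this angle, whatever the lens; pixels are square), "cx", "cy" (the principal point, pixels), "origin" and "attitude" of the camera in the world. Camera axes: x right, y down, z forward; pixel columns grow to the right and rows downward; lengths in m; the calibration is good to about 2 mm. A picture is of the moment at which its call begins. There is no depth.
- sign_off(): hands the job in; it is judged then, once.
The state is a dict: "time": time; "joint_positions": joint angles; "dq": joint speeds; "tau": joint torques, N m; "eef_pos": TCP position; "ee_rot": TCP orientation; "force": force on the tool from outside, world axes, zero at the start; "torque": the same for the moment, N m; "width": opening from 0.0 (shut) to 1.0 (fully open); "gripper_force": force on a finger pad.
Only numpy, scipy, OpenCV 4.12 (cv2) and the standard library are available. Lean on these libraries where they do the work, as an engineer would, in place of code of your own. Each camera call takes 0.05 s, during which the arm holds its last target. There are 200 camera calls.

## Task

One of the three eyepieces standing on the classroom table has the right barrel for the microscope: it enters the wide (go) slot of the gauge board but stops on top of the narrow (no-go) slot. Take that one by its eyecup, lower its barrel well down into the go slot, lift it out and set it upright on top of the no-go slot so that it is seen to stop there, then set it down gently, upright, in the shallow tray at the end of the same board and let go. Leave the other two eyepieces standing where they are.

Things in the scene. Friction and masses are not known exactly. Their poses are not given: they have to be found in the camera images.
- eyepiece_mid: The right-sized eyepiece, standing upright: a plain steel barrel 32 mm in diameter and 40 mm tall, topped on the same axis by a round black rubber eyecup 26 mm in diameter and 36 mm tall to grip it by; about 100 g. Origin: centre of the barrel's underside; z up its axis. The three differ only in barrel diameter and weight, and swap places at random.
- eyepiece_thin: The too thin eyepiece, standing upright: a plain steel barrel 20 mm in diameter and 40 mm tall, topped on the same axis by a round black rubber eyecup 26 mm in diameter and 36 mm tall to grip it by; about 70 g. Origin: centre of the barrel's underside; z up its axis. The three differ only in barrel diameter and weight, and swap places at random.
- eyepiece_thick: The too thick eyepiece, standing upright: a plain steel barrel 46 mm in diameter and 40 mm tall, topped on the same axis by a round black rubber eyecup 26 mm in diameter and 36 mm tall to grip it by; about 150 g. Origin: centre of the barrel's underside; z up its axis. The three differ only in barrel diameter and weight, and swap places at random.
- gauge: Gauge board, fixed, 90 (x) by 190 (y) mm: dark wood base, aluminium walls, tops 42 mm high. Origin: centre of its underside, z up. Slots run along x right through, open on top, floor 10 mm high: no-go 24 mm wide, middle at y -68; go 40 mm wide (50 at its bevelled mouth), middle at y -16. Tray: middle at x 0, y +54, inside 78 (x) by 70 (y), floor 10 mm high, 8 mm rim.
There are look-alikes about, which are no part of the job. What is shaped like the eyepiece_thin but purple or yellow is not meant.

How it is judged:
By the outcome, as a careful person would: the job done as asked, in the order asked, and still so for the second after the job is handed in, with the robot touching nothing.
It also fails if it takes over 48 s, if anything falls off the work surface, if the arm or the gripper's body presses on something with over 40 N, if the wrist force passes 120 N, or if a joint passes its speed limit or range.

## Working session

There is one attempt and no reset: what is moved stays moved. The work goes in short steps, Python scripts to look and compute and a tool call to move; the robot and the scene stay as the last step left them, time stands still between calls to the robot, and variables do not carry over. Pictures are saved under pics/ and viewed, at most 10 in all, crops included, and the job is handed in when it is done.

Besides the shell and the picture viewer there is one more tool, called after ">>>" as name(argument=value, ...) on one line, values as JSON. step_arm: Moves the arm, as the interface text tells. Its arguments: {"type":"object","properties":{"targets":{"type":"string"}},"required":["targets"]}

```bash
mkdir -p pics; cat > h.py <<'E'
import numpy as np,cv2
from rig import observe,capture,sign_off
def cam(n,save=None):
    c=capture(n); 
    if save: cv2.imwrite(f'pics/{save}.png',c['img'][:,:,::-1])
    return c
def R_(c):
    a=np.array(c['attitude'],float)
    if a.shape==(3,3): return a
    from scipy.spatial.transform import Rotation as R
    return R.from_quat(a.ravel()).as_matrix()
def f_(c): return 200/np.tan(np.radians(c['fovy'])/2)
def ray(c,u,v,z):
    d=R_(c)@np.array([(u-c['cx'])/f_(c),(v-c['cy'])/f_(c),1]);o=np.array(c['origin'])
    return (o+d*(z-o[2])/d[2]).round(4)
def proj(c,p):
    q=R_(c).T@(np.array(p)-np.array(c['origin'])); return (q[:2]/q[2]*f_(c)+[c['cx'],c['cy']]).round(1)
E
python3 - <<'E'
from h import *
import pickle
for n in('top','scene'):
    c=cam(n,n+'0');pickle.dump(c,open(n+'0.pkl','wb'));print({k:v for k,v in c.items() if k!='img'})
print(observe())
E
```

```text
{'fovy': 49.61928039584303, 'cx': 311.4969640830674, 'cy': 202.51391340450544, 'origin': array([0.43640007, 0.04140599, 0.7968737 ]), 'attitude': array([ 0.71121533, -0.70068431,  0.04792545, -0.03028874])}
{'fovy': 47.07531086786798, 'cx': 318.5569452357154, 'cy': 198.7491114895848, 'origin': array([ 0.91458706, -0.31642198,  0.44438946]), 'attitude': array([ 0.81300982,  0.37309345, -0.17531728, -0.41119358])}
{'time': 0.1, 'joint_positions': array([-1.31300736e+00,  1.50943924e-01,  1.43796802e+00,  5.46812699e-06,
        1.55379973e+00, -1.34001509e-01]), 'dq': array([ 0.00036189, -0.00155871, -0.00181039, -0.00031476,  0.00068269,
       -0.0008936 ]), 'tau': array([ 4.51545609e-03, -7.14381194e+01, -5.71798432e+01, -2.95282471e-04,
        7.17395655e-03, -1.97217628e-05]), 'eef_pos': array([ 0.21949007, -0.53123826,  0.24973078]), 'ee_rot': array([ 9.80873665e-01,  1.94644651e-01, -3.18795990e-05, -5.58606974e-04]), 'force': array([ 0.15810768,  0.095565  , -0.87088722]), 'torque': array([ 0.040444  , -0.01865168,  0.0393604 ]), 'gripper_force': 0.0, 'width': 0.9998364724601062}
```

View pics/top0.png

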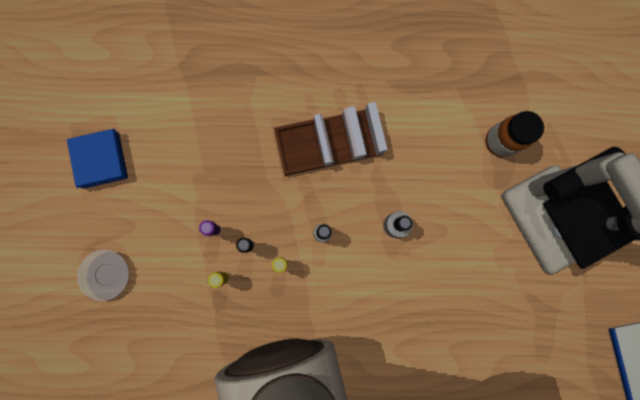

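View pics/scene0.png

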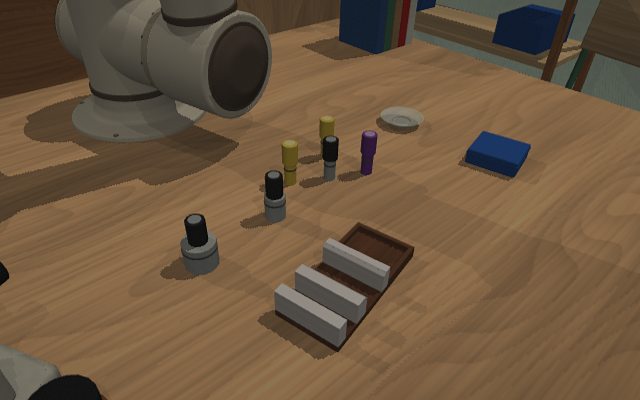

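The black-topped candidates in the top view are (244,245), (323,232) and (398,225). In the scene view they are (330,158), (275,197) and (199,245). The middle one looks mid-sized, with a barrel between the thin and thick ones. The purple and yellow pieces are look-alikes. I'll confirm this in an enlarged crop.

```bash
python3 - <<'E'
import pickle
from h import *
t=pickle.load(open('top0.pkl','rb'));s=pickle.load(open('scene0.pkl','rb'))
a=cv2.resize(t['img'][95:245,265:425],None,fx=5,fy=4*1.25,interpolation=cv2.INTER_CUBIC)[:,:,::-1]
b=cv2.resize(s['img'][120:220+50,170:350],None,fx=4,fy=4,interpolation=cv2.INTER_CUBIC)[:,:,::-1]
a=np.ascontiguousarray(a[:600])
cv2.imwrite('pics/ta.png',a);cv2.imwrite('pics/sb.png',b)
c=s['img'][220:355,265:425];cv2.imwrite('pics/sc.png',cv2.resize(c,None,fx=4.4,fy=4.4,interpolation=cv2.INTER_CUBIC)[:,:,::-1])
E
```

```text
(no output)
```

View pics/ta.png

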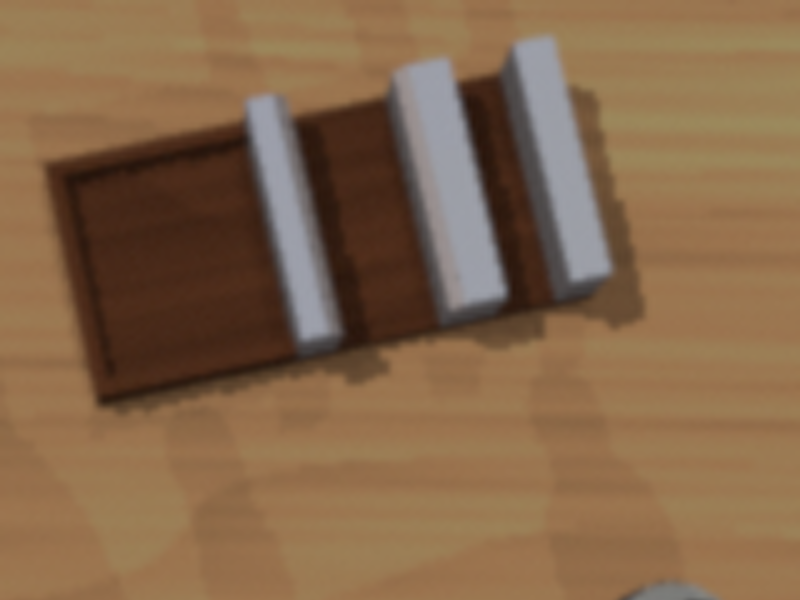

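View pics/sb.png

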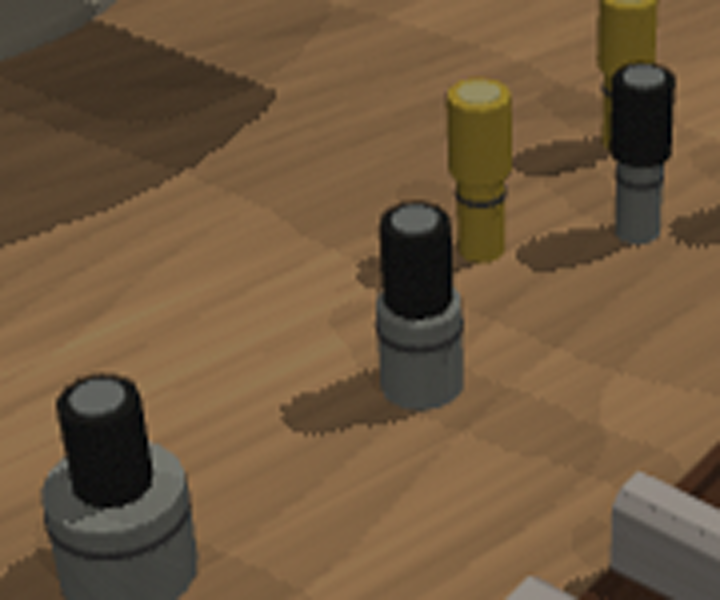

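View pics/sc.png

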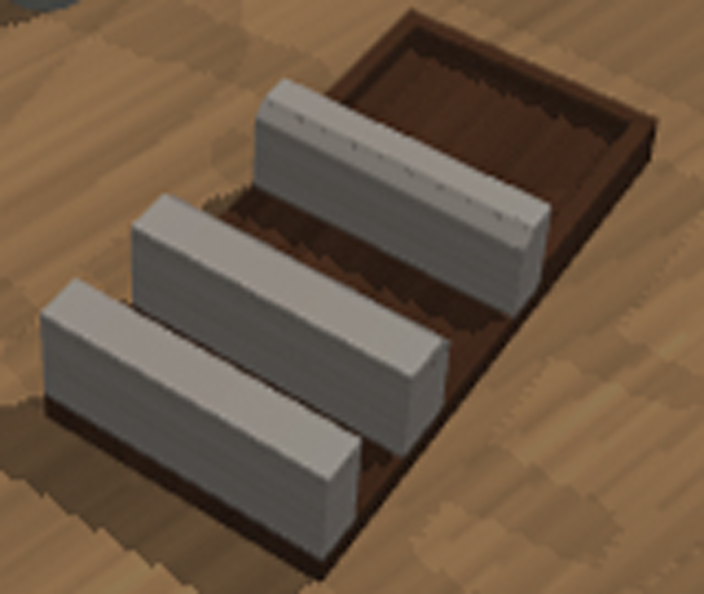

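The crop confirms it. The eyepiece at scene (275,197) / top (323,232) has a barrel slightly wider than its cup, so it is mid. The one at (199,245) has a much wider barrel (thick), and the one at (330,158) has a narrower one (thin). Next I fit the gauge pose.

```bash
cat > fit.py <<'E'
import pickle
from h import *
from scipy.optimize import least_squares
t=pickle.load(open('top0.pkl','rb'));s=pickle.load(open('scene0.pkl','rb'))
S=[((42,315),-45,-95,42),((75,280),-45,-80,42),((360,438),45,-80,42),((325,480),45,-95,42),((133,225),-45,-56,42),((413,375),45,-56,42),((290,80),-45,19,42),((550,205),45,19,42),((320,578),45,-95,0)]
T=[((517,42),45,-80,42),((555,38),45,-95,42),((610,275),-45,-95,42),((568,290),-45,-80,42),((452,60),45,-56,42),((505,297),-45,-56,42),((245,100),45,19,42),((297,348),-45,19,42)]
D=[(s,np.array(p)/4.4+[265,220]-.4,np.array(q)/1e3) for p,*q in S],[(t,np.array(p)/5+[265,95]-.4,np.array(q)/1e3) for p,*q in T]
def w(x,q):
    c,n=np.cos(x[2]),np.sin(x[2]);return [x[0]+c*q[0]-n*q[1],x[1]+n*q[0]+c*q[1],q[2]]
def fit(d): 
    r=least_squares(lambda x:np.concatenate([proj(c,w(x,q))-p for c,p,q in d]),[.55,0,0.2],diff_step=1e-3);return r
for d in(D[0],D[1],D[0]+D[1]):
    r=fit(d);print(r.x.round(4),r.fun.reshape(-1,2).round(1).tolist())
x=r.x
# eyepiece
for c,u,v in((t,323,231),(s,273.4,174.4)): print('top cap',ray(c,u,v,.076))
g=t['img'].astype(int).sum(2);print(g[218:246,308:340:1])
E
sed -i 's/\.round(1)$//' h.py
python3 fit.py
```

```text
[ 0.6384 -0.0086  0.2335] [[-0.4, -0.9], [0.3, -0.8], [0.3, 0.1], [0.7, -0.2], [-0.3, -0.2], [-0.2, 0.4], [-1.1, -0.6], [0.5, 0.3], [-0.0, 1.2]]
[ 0.6397 -0.0075  0.2241] [[-0.6, 1.0], [-0.1, 0.2], [0.1, 0.5], [0.4, -0.8], [-0.5, -0.0], [-0.1, 0.5], [0.3, 0.1], [0.5, -1.3]]
[ 0.6388 -0.0083  0.2297] [[-0.1, -1.1], [0.6, -0.9], [0.5, 0.2], [0.8, -0.2], [0.0, -0.3], [0.0, 0.5], [-0.6, -0.6], [0.9, 0.5], [0.1, 1.2], [-0.4, 1.2], [0.1, 0.4], [0.6, 0.7], [0.9, -0.6], [-0.3, 0.3], [0.5, 0.8], [0.6, 0.6], [1.1, -0.8]]
top cap [0.4692 0.0041 0.076 ]
top cap [0.4665 0.0021 0.076 ]
[[345 339 339 339 341 337 334 336 329 321 314 313 316 315 312 312 316 330
  333 340 344 344 343 345 346 346 348 349 350 350 347 350]
 [344 337 334 336 335 323 318 318 316 316 313 312 315 314 318 315 318 323
  329 344 346 350 350 350 350 350 352 356 353 354 353 355]
 [347 329 325 322 323 320 317 317 318 318 319 319 320 321 323 322 324 325
  333 346 352 352 350 350 356 353 354 358 355 356 357 359]
 [347 330 320 327 326 323 323 326 324 327 330 329 330 329 332 333 331 335
  343 353 357 357 355 358 358 358 360 358 358 36
[... 2503 characters left out ...]
3 230 230 233 231 233 232 230 234]
 [347 346 349 344 332 326 324 323 317 303 279 265 283 297 284 280 280 245
  207 200 208 222 227 230 228 227 229 232 229 228 228 229]
 [353 353 352 350 341 336 336 336 338 335 324 318 319 310 277 262 257 233
  212 215 220 231 235 236 235 236 236 235 234 235 236 235]
 [358 355 358 355 343 341 340 342 343 342 341 341 343 337 327 320 310 269
  251 245 231 239 243 244 241 242 241 242 240 241 242 241]
 [357 355 355 353 342 339 339 341 338 342 343 341 342 343 340 342 338 325
  318 309 274 272 275 266 252 243 247 245 245 244 244 244]
 [353 355 354 350 339 337 336 337 338 339 338 344 339 339 342 340 341 342
  340 335 329 333 335 326 286 274 270 270 271 270 274 270]]
```

Both views agree to about 2 mm. The gauge is at (0.639, -0.008) with yaw 13.2°, and the mid eyepiece is at (0.468, 0.003). Moving above it with the jaws aligned to the gauge's y.

>>> step_arm(targets="0 12.5 -19.7 0 0; 0 12.5 -19.7 0 0; 0 12.5 -19.7 0 0; 0 12.5 -19.7 0 0; 0 43.3 -39.9 5 9.3; 0 43.3 -39.9 5 9.3; 0 43.3 -39.9 5 9.3; 0 43.3 -39.9 5 9.3; 0 43.3 -39.9 5 9.3; 0 43.3 -39.9 5 9.3; 0 43.3 -39.9 5 9.3; 0 43.3 -39.9 5 9.3")

```text
time: 1.3
eef_pos: [0.4621, -0.0044, 0.2014]
ee_rot: [0.993, 0.115, 0.0, 0.0]
force: [0.4, -1.6, -0.3]
width: 1.001
gripper_force: 0.0
```

>>> step_arm(targets="0 0 0 0 0; 0 0 0 0 0; 0 0 0 0 0")

```text
time: 1.6
eef_pos: [0.4612, -0.0073, 0.2017]
ee_rot: [0.993, 0.114, -0.0, 0.0]
force: [-0.4, 0.4, -0.4]
width: 1.0
gripper_force: 0.0
```

```bash
cat >> h.py <<'E'
from scipy.spatial.transform import Rotation as Rt
G=np.array([.6388,-.0083,.2297])
def gw(q,G=G):
    c,n=np.cos(G[2]),np.sin(G[2]);return np.array([G[0]+c*q[0]-n*q[1],G[1]+n*q[0]+c*q[1],q[2]])
def to(p,yaw=G[2]):
    o=observe();M=Rt.from_quat(o['ee_rot']).as_matrix()
    d=M.T@(np.array(p)-o['eef_pos'])*100; cur=np.arctan2(M[1,0],M[0,0])
    print('t',round(o['time'],2),'pos',o['eef_pos'].round(4),'tilt',M[2,2].round(4),'cm',d.round(2),'turn',round(np.degrees(cur-yaw),2),'F',o['force'].round(1),'w',round(o['width'],3))
E
python3 - <<'E'
from h import *
to([.468,.0026,.066])
cam('scene','s1')
E
```

```text
t 1.6 pos [ 0.4612 -0.0073  0.2017] tilt -1.0 cm [ 0.89 -0.81 13.57] turn -0.04 F [-0.4  0.4 -0.4] w 1.0
```

View pics/s1.png

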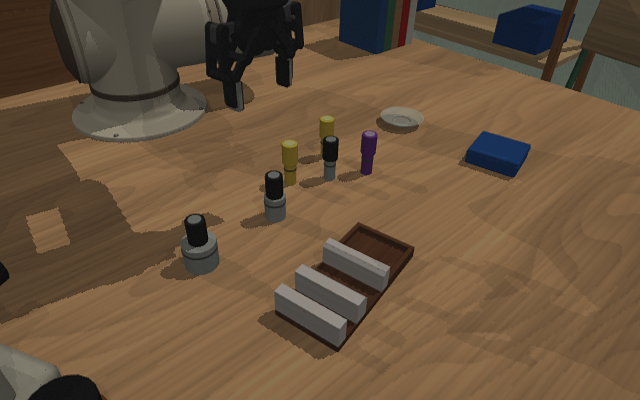

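The gripper is above and behind the eyepiece, and nothing has been disturbed. I'll pre-close the jaws a little, align and descend.

>>> step_arm(targets="0.35 0.9 -0.8 2 0; 0.35 0.9 -0.8 4 0; 0.35 0.9 -0.8 6 0; 0.35 0.9 -0.8 6 0; 0.35 0.9 -0.8 6 0; 0.35 0.9 -0.8 6 0")

```text
time: 2.25
eef_pos: [0.4688, 0.0026, 0.143]
ee_rot: [0.993, 0.114, 0.001, 0.0]
force: [0.4, 0.5, 0.3]
width: 0.649
gripper_force: 0.0
```

```bash
python3 - <<'E'
from h import *
to([.468,.0026,.066])
s=cam('scene');t=cam('top')
a=cv2.resize(s['img'][90:240,180:340],(640,600));b=t['img'][150:300,260:420]
cv2.imwrite('pics/s2.png',np.hstack([cv2.resize(s['img'][80:230,200:340],(390,418)),cv2.resize(b,(410,418))])[:,:,::-1])
E
```

```text
t 2.25 pos [0.4688 0.0026 0.143 ] tilt -1.0 cm [-0.09 -0.02  7.7 ] turn -0.07 F [0.4 0.5 0.3] w 0.649
```

View pics/s2.png

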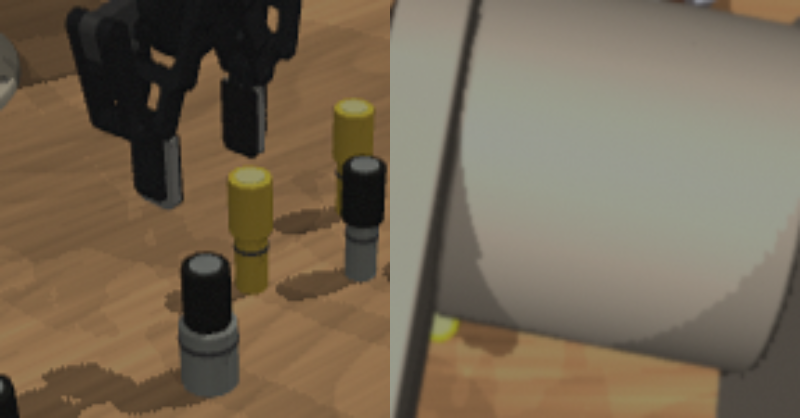

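The fingers straddle the eyepiece axis in line with it (midpoint about (272,139) in the scene view), and the yellow piece is clear. Descending and gripping.

>>> step_arm(targets="0.35 -0.1 0 2 0; 0.35 -0.1 0 4 0; 0.35 -0.1 0 5.5 0; 0.35 -0.1 0 6.8 0; 0.35 -0.1 0 7.6 0; 0.35 -0.1 0 7.7 0; 0.35 -0.1 0 7.7 0")

```text
time: 3.05
eef_pos: [0.4677, 0.0029, 0.065]
ee_rot: [0.993, 0.114, 0.0, -0.0]
force: [0.9, -0.2, 0.5]
width: 0.649
gripper_force: 0.0
```

>>> step_arm(targets="0.55 0 0 0 0; 0.6 0 0 0 0; 0.65 0 0 0 0; 0.7 0 0 0 0; 0.75 0 0 0 0; 0.8 0 0 0 0; 0.85 0 0 0 0; 1 0 0 0 0; 1 0 0 0 0; 1 0 0 0 0")

```text
time: 4.05
eef_pos: [0.4677, 0.0029, 0.0651]
ee_rot: [0.993, 0.115, 0.0, 0.0]
force: [-0.9, -0.6, 5.9]
width: 0.283
gripper_force: 58.6
```

```bash
python3 - <<'E'
from h import *
to([.468,.0026,.066])
s=cam('scene')
cv2.imwrite('pics/s3.png',cv2.resize(s['img'][120:240,180:340],(800,600),interpolation=2)[:,:,::-1])
E
```

```text
t 4.05 pos [0.4677 0.0029 0.0651] tilt -1.0 cm [ 0.02  0.04 -0.09] turn -0.01 F [-0.9 -0.6  5.9] w 0.283
```

View pics/s3.png

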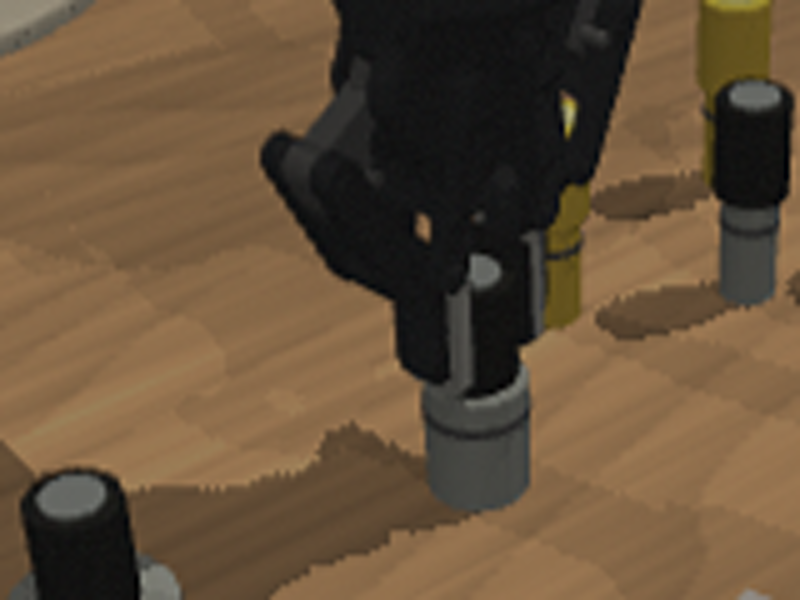

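It is gripped by the eyecup (opening about 24 mm, grip 59 N), with the fingertips just above the barrel. Lifting, then moving over the go slot.

>>> step_arm(targets="1 0 0 -1 0; 1 0 0 -3 0; 1 0 0 -6 0; 1 0 0 -8.5 0; 1 0 0 -8.5 0; 1 0 0 -8.5 0")

```text
time: 4.7
eef_pos: [0.4675, 0.003, 0.1502]
ee_rot: [0.993, 0.114, 0.0, 0.0]
force: [0.5, 0.1, -2.0]
width: 0.286
gripper_force: 58.9
```

```bash
python3 - <<'E'
from h import *
for y in(-.016,-.068,.054): to(gw([0,y,.15]))
E
```

```text
t 4.7 pos [0.4675 0.003  0.1502] tilt -1.0 cm [16.42  6.6   0.04] turn -0.01 F [ 0.5  0.1 -2. ] w 0.286
t 4.7 pos [0.4675 0.003  0.1502] tilt -1.0 cm [16.42 11.8   0.04] turn -0.01 F [ 0.5  0.1 -2. ] w 0.286
t 4.7 pos [0.4675 0.003  0.1502] tilt -1.0 cm [16.42 -0.4   0.03] turn -0.01 F [ 0.5  0.1 -2. ] w 0.286
```

>>> step_arm(targets="1 2 0.8 0 0; 1 5 2 0 0; 1 8.5 3.4 0 0; 1 12 4.8 0 0; 1 14.5 5.8 0 0; 1 16 6.4 0 0; 1 16.4 6.6 0 0; 1 16.4 6.6 0 0; 1 16.4 6.6 0 0; 1 16.4 6.6 1 0; 1 16.4 6.6 2 0; 1 16.4 6.6 2 0")

```text
time: 5.9
eef_pos: [0.6411, -0.0238, 0.1277]
ee_rot: [0.993, 0.115, -0.001, -0.0]
force: [-1.1, -0.7, -1.6]
width: 0.284
gripper_force: 58.9
```

```bash
python3 - <<'E'
from h import *
to(gw([0,-.016,.077]))
s=cam('scene');t=cam('top')
cv2.imwrite('pics/s4.png',np.hstack([cv2.resize(s['img'][200:350,250:430],(400,333)),cv2.resize(t['img'][90:190,260:380],(400,333))])[:,:,::-1])
E
```

```text
t 5.9 pos [ 0.6411 -0.0238  0.1277] tilt -1.0 cm [0.14 0.05 5.07] turn -0.01 F [-1.1 -0.7 -1.6] w 0.284
```

View pics/s4.png

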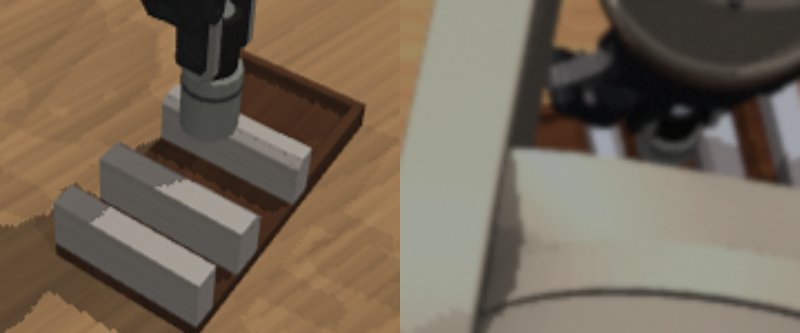

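The barrel hovers over the go slot (left panel, barrel bottom about (208,130)). Lowering in stages and watching the force.

>>> step_arm(targets="1 0.1 0 0.7 0; 1 0.1 0 1.4 0; 1 0.1 0 2 0; 1 0.1 0 2.5 0; 1 0.1 0 2.8 0; 1 0.1 0 2.8 0; 1 0.1 0 2.8 0")

```text
time: 6.7
eef_pos: [0.6432, -0.0238, 0.1018]
ee_rot: [0.993, 0.115, 0.0, -0.0]
force: [-0.7, 0.2, 0.1]
width: 0.283
gripper_force: 58.9
```

>>> step_arm(targets="1 0 0 0.4 0; 1 0 0 0.8 0; 1 0 0 1.2 0; 1 0 0 1.6 0; 1 0 0 1.9 0; 1 0 0 1.9 0; 1 0 0 1.9 0; 1 0 0 1.9 0")

```text
time: 7.5
eef_pos: [0.6432, -0.0238, 0.0829]
ee_rot: [0.993, 0.114, 0.0, -0.0]
force: [-0.1, 1.3, -0.3]
width: 0.285
gripper_force: 58.9
```

```bash
python3 - <<'E'
from h import *
to(gw([0,-.016,.15])); print(observe()['torque'].round(2))
s=cam('scene')
cv2.imwrite('pics/s5.png',cv2.resize(s['img'][200:350,250:430],(720,600),interpolation=2)[:,:,::-1])
E
```

```text
t 7.5 pos [ 0.6432 -0.0238  0.0829] tilt -1.0 cm [-0.08 -0.01 -6.71] turn -0.01 F [-0.1  1.3 -0.3] w 0.285
[ 0.02 -0.03  0.03]
```

View pics/s5.png

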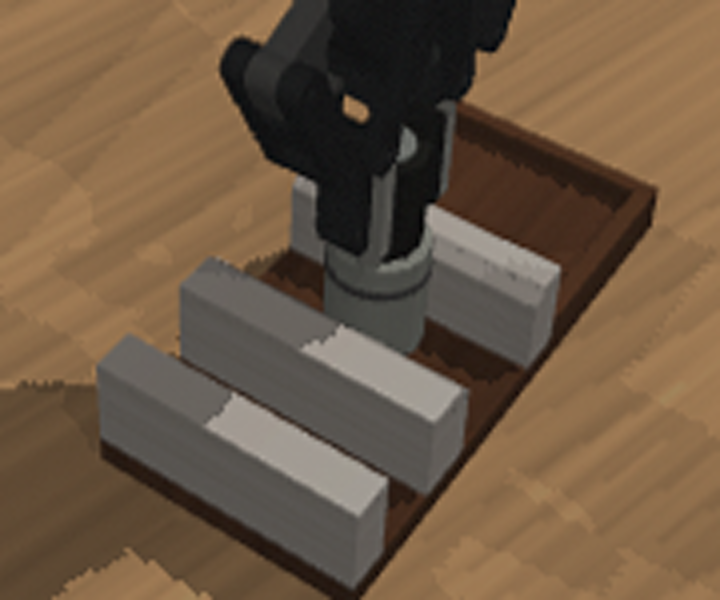

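The barrel is well inside the go slot with no contact force. I'll go 4 mm deeper, lift out and shift to the no-go slot. I've used all ten picture views, so from here I rely on pose and force readings.

>>> step_arm(targets="1 0 0 0.2 0; 1 0 0 0.4 0; 1 0 0 0.4 0; 1 0 0 0.4 0; 1 0 0 0.4 0; 1 0 0 -0.5 0; 1 0 0 -2 0; 1 0 0 -4 0; 1 0 0 -5 0; 1 0 0 -5 0; 1 0 0 -5 0; 1 0 0 -5 0")

```text
time: 8.75
eef_pos: [0.6428, -0.0237, 0.1318]
ee_rot: [0.993, 0.115, -0.001, -0.0]
force: [0.0, -0.6, -1.3]
width: 0.281
gripper_force: 58.9
```

```bash
python3 - <<'E'
from h import *
to(gw([0,-.068,.107]))
E
```

```text
t 8.75 pos [ 0.6428 -0.0237  0.1318] tilt -1.0 cm [-0.03  5.21  2.48] turn -0.01 F [ 0.  -0.6 -1.3] w 0.281
```

>>> step_arm(targets="1 0 1 0 0; 1 0 2.5 0 0; 1 0 4 0 0; 1 0 5 0 0; 1 0 5.2 0 0; 1 0 5.2 0 0; 1 0 5.2 0.8 0; 1 0 5.2 1.5 0; 1 0 5.2 2 0; 1 0 5.2 2.1 0; 1 0 5.2 2.1 0; 1 0 5.2 2.1 0")

```text
time: 9.95
eef_pos: [0.6551, -0.0743, 0.1119]
ee_rot: [0.993, 0.115, 0.0, -0.0]
force: [-0.4, -0.8, -0.5]
width: 0.282
gripper_force: 58.9
```

>>> step_arm(targets="1 0 0 0.1 0; 1 0 0 0.2 0; 1 0 0 0.2 0; 1 0 0 0.3 0; 1 0 0 0.3 0; 1 0 0 0.3 0")

```text
time: 10.55
eef_pos: [0.655, -0.0744, 0.1087]
ee_rot: [0.993, 0.114, -0.0, -0.0]
force: [0.5, -0.1, -0.7]
width: 0.283
gripper_force: 58.9
```

```bash
python3 - <<'E'
from h import *
to(gw([0,-.068,.107]))
E
```

```text
t 10.55 pos [ 0.655  -0.0744  0.1087] tilt -1.0 cm [-0.07 -0.01  0.17] turn -0.02 F [ 0.5 -0.1 -0.7] w 0.283
```

>>> step_arm(targets="1 0 0 0.1 0; 1 0 0 0.1 0; 1 0 0 0.15 0; 1 0 0 0.15 0; 1 0 0 0.2 0; 1 0 0 0.2 0")

```text
time: 11.15
eef_pos: [0.6551, -0.0744, 0.1071]
ee_rot: [0.993, 0.115, 0.0, 0.0]
force: [-0.7, 0.8, 3.2]
width: 0.287
gripper_force: 59.7
```

Contact came at TCP z = 0.107, as predicted (0.042 + 0.065). I'll press slightly more to confirm the stop.

>>> step_arm(targets="1 0 0 0.03 0; 1 0 0 0.05 0; 1 0 0 0.05 0; 1 0 0 0.05 0; 1 0 0 0.05 0")

```text
time: 11.65
eef_pos: [0.6553, -0.0744, 0.1071]
ee_rot: [0.993, 0.115, 0.001, 0.0]
force: [-2.7, 1.1, 9.7]
width: 0.285
gripper_force: 60.0
```

It stops firmly there (9.7 N and no sinking). Dwelling briefly, then lifting to the tray.

>>> step_arm(targets="1 0 0 0 0; 1 0 0 0 0; 1 0 0 0 0; 1 0 0 0 0; 1 0 0 -0.5 0; 1 0 0 -1.5 0; 1 0 0 -2.5 0; 1 0 0 -3 0; 1 0 0 -3 0; 1 0 0 -3 0")

```text
time: 12.65
eef_pos: [0.6549, -0.0744, 0.1361]
ee_rot: [0.993, 0.115, 0.0, -0.0]
force: [-0.5, 0.9, -0.8]
width: 0.289
gripper_force: 58.9
```

>>> step_arm(targets="1 0 -1 0 0; 1 0 -3 0 0; 1 0 -6 0 0; 1 0 -9 0 0; 1 0 -11 0 0; 1 0 -12 0 0; 1 0 -12.2 0 0; 1 0 -12.2 0 0; 1 0 -12.2 0 0; 1 0 -12.2 0 0")

```text
time: 13.65
eef_pos: [0.6274, 0.0436, 0.1361]
ee_rot: [0.993, 0.114, -0.0, -0.0]
force: [0.2, -1.1, -2.0]
width: 0.282
gripper_force: 59.0
```

```bash
python3 - <<'E'
from h import *
to(gw([0,.054,.075]))
E
```

```text
t 13.65 pos [0.6274 0.0436 0.1361] tilt -1.0 cm [-0.07 -0.08  6.11] turn -0.07 F [ 0.2 -1.1 -2. ] w 0.282
```

>>> step_arm(targets="1 0 0 1 0; 1 0 -0.1 2.5 0; 1 0 -0.1 4 0; 1 0 -0.1 5 0; 1 0 -0.1 5.5 0; 1 0 -0.1 5.8 0; 1 0 -0.1 5.8 0; 1 0 -0.1 5.8 0; 1 0 -0.1 5.9 0; 1 0 -0.1 5.95 0; 1 0 -0.1 6 0; 1 0 -0.1 6 0")

```text
time: 14.85
eef_pos: [0.627, 0.0454, 0.0762]
ee_rot: [0.993, 0.114, 0.0, -0.0]
force: [-0.1, -0.4, -0.7]
width: 0.286
gripper_force: 59.0
```

>>> step_arm(targets="1 0 0 0.05 0; 1 0 0 0.1 0; 1 0 0 0.1 0; 1 0 0 0.1 0")

```text
time: 15.25
eef_pos: [0.627, 0.0454, 0.0752]
ee_rot: [0.993, 0.114, -0.0, -0.0]
force: [-0.1, 0.8, 0.3]
width: 0.285
gripper_force: 59.1
```

>>> step_arm(targets="1 0 0 0.03 0; 1 0 0 0.03 0; 1 0 0 0.05 0; 1 0 0 0.05 0; 1 0 0 0.05 0")

```text
time: 15.75
eef_pos: [0.6271, 0.0454, 0.0752]
ee_rot: [0.993, 0.114, 0.0, -0.0]
force: [-1.5, 0.7, 6.0]
width: 0.288
gripper_force: 59.7
```

It is resting on the tray floor (6 N at TCP z = 0.075, as predicted). Opening slowly, then retreating straight up.

>>> step_arm(targets="0.7 0 0 0 0; 0.66 0 0 0 0; 0.62 0 0 0 0; 0.58 0 0 0 0; 0.54 0 0 0 0; 0.5 0 0 0 0; 0.45 0 0 0 0; 0.4 0 0 0 0; 0.35 0 0 0 0; 0.35 0 0 0 0; 0.35 0 0 0 0")

```text
time: 16.85
eef_pos: [0.627, 0.0454, 0.0747]
ee_rot: [0.993, 0.115, 0.0, -0.0]
force: [-0.7, 0.6, 0.6]
width: 0.651
gripper_force: 0.0
```

>>> step_arm(targets="0.35 0 0 -1 0; 0.35 0 0 -3 0; 0.35 0 0 -6 0; 0.35 0 0 -9 0; 0.35 0 0 -12 0; 0.35 0 0 -15 0; 0.35 0 0 -16 0; 0.35 -15 0 -16 0; 0.35 -25 0 -16 0; 0.35 -25 0 -16 0; 0.35 -25 0 -16 0; 0.35 -25 0 -16 0")

```text
time: 18.05
eef_pos: [0.3814, -0.0115, 0.2344]
ee_rot: [0.993, 0.115, -0.0, -0.0]
force: [0.3, -1.0, 1.6]
width: 0.651
gripper_force: 0.0
```

>>> step_arm(targets="0.35 0 0 0 0; 0.35 0 0 0 0; 0.35 0 0 0 0; 0.35 0 0 0 0")

```text
time: 18.45
eef_pos: [0.3843, -0.0114, 0.2344]
ee_rot: [0.993, 0.115, -0.0, -0.0]
force: [-0.3, -0.2, 0.4]
width: 0.65
gripper_force: 0.0
```

```bash
python3 - <<'E'
from h import *
import pickle
to(gw([0,.054,.075]))
s=cam('scene','final');t=cam('top','finalt')
s0=pickle.load(open('scene0.pkl','rb'))
p=gw([0,.054,.086]);b=gw([0,.054,.02])
print('cap',proj(s,p),'barrel',proj(s,gw([0,.054,.03])))
u,v=proj(s,p).round().astype(int)
g=s['img'].astype(int).sum(2)
print(g[v-10:v+46:2,u-14:u+15:2])
for n,(x,y) in dict(thin=(330,158),thick=(199,245),purple=(369,152),yel=(290,160),yel2=(327,140)).items():
    d=s['img'][y-25:y+25,x-14:x+14].astype(int)-s0['img'][y-25:y+25,x-14:x+14];print(n,abs(d).mean().round(1))
E
```

```text
t 18.45 pos [ 0.3843 -0.0114  0.2344] tilt -1.0 cm [24.87  0.11 15.92] turn 0.01 F [-0.3 -0.2  0.4] w 0.65
cap [376.26819806 210.60336917] barrel [372.19222649 243.4696856 ]
[[306 314 322 318 319 315 308 309 306 305 307 305 307 305 293]
 [318 320 320 315 306 305 308 310 307 301 304 304 297 288 287]
 [314 318 310 310 321 165 162 123 183 266 305 292 286 291 290]
 [310 307 309 170  41 261 269 282 269 203  89 248 299 285 291]
 [306 305 271  51 268 278 276 278 276 279 270  58 298 302 306]
 [307 309 131  61 192 281 277 276 275 276 290  68 127 302 301]
 [305 304  84  55  58 188 287 284 285 290 177  55 101 306 300]
 [294 301  74  37  54  68  65 100 117  77  61  60 230 292 290]
 [305 302  61  33  51  49  45  45  57  47  49  41 231 300 294]
 [291 303  49  37  47  54  50  46  47  51  42  36 310 298 289]
 [298 309  39  49  41  46  44  45  45  48  42  44 301 284 270]
 [262 302  34  41  44  55  43  46  53  45  48  29 280 278 298]
 [135 167  37  49  37  43  44  46  46  50  51  34 294 301 312]
 [ 84 131  40  41  49  52  43  44  55  47  49  92 313 304 293]
 [ 91 103  44  50  45  44  47  44  45  54  4
[... 185 characters left out ...]
4 144 305 154 214 308]
 [131 167 210 178 141  37  38  31  78 201 300 264 123 135 141]
 [128 168 166 183 214 214 283 292 312 294 212 198  78  81 101]
 [ 81 156 172 174 180 185 201 205 181 180 187 162  72  74  72]
 [155  88 136 182 183 188 190 190 188 189 169 139  81  84  74]
 [160 165 124  91 114 136 158 148 140 107 132 181 123 117  76]
 [161 168 172 177 175 151 133 130 172 180 199 142 122 121 115]
 [161 169 175 179 184 188 187 190 190 186 196 132 115 126 128]
 [162 170 179 181 185 192 189 188 190 191 197 111 121 133 126]
 [318 160 172 182 187 188 191 187 188 188 199 107 117 115 119]
 [405 399 324 174 183 189 191 188 186 190 198 112 118 111 112]]
thin 3.9
thick 2.5
purple 4.5
yel 6.8
yel2 5.2
```

The cap appears within about 2 px of its predicted position, so the eyepiece is upright in the tray. The thin and thick eyepieces are unmoved. The arm is clear, so I'm handing in.

```bash
python3 -c "from rig import sign_off;print(sign_off())"
```

```text
the job is handed in; nothing more can be done
None
```

The mid eyepiece went well down into the go slot, was stopped on top of the no-go slot, and now stands upright and released in the tray; the other two eyepieces are where they were, and the job was handed in at about 18.5 s.

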